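# Turn the cart wheel's valve to twelve o'clock

## Robot

A 6-joint arm with a two-finger parallel gripper is mounted at the origin on the work surface. World frame = base frame: x ahead of the robot, y to its left, z up, the work surface at z = 0. Lengths are in mm, angles in rad, forces in N, time in s.
With the tool pointing down it reaches from about 350 to 875 mm from the base axis. Payload 4.2 kg.
Tool frame: the origin (TCP) lies midway between the tips of the shut fingers; the grasp point (between the pads) lies 19 mm behind it; z points along the fingers, y is the line along which they close (so a half turn about z gives the same grasp; the last joint's range is limited). The gripper opens to 85 mm and grips with 20 to 120 N. Pads are 22 mm wide; open, the fingers measure 114 mm over their backs; the gripper's body (76 mm by 85 mm) begins 54 mm behind the grasp point. The pads swing forward as they close: fully open they stand 13 mm farther back than shut.
Start: joints at [1.45, 0.385, 0.008, 0, -1.194, -0.259], TCP at [231.676, 580.453, 231.312] pointing down, gripper open.
Joint ranges: [-3.14, 3.14], [-1.21, 2.06], [-1.07, 1.41], [-3.16, 2.05], [-2.99, -0.16], [-3.1, 3.1]. Speed limits (rad/s): [2.79, 2.79, 3.14, 3.14, 3.14, 3.14].

## Interface

Orientations are given as a unit quaternion [x, y, z, w].
In Python, from bench import read_state, get_image, job_done gives the robot as it stands.
- The arm moves only by the shell command python3 -m jog 'ROWS'. ROWS is JSON, a list of rows, each a list of 3 entries, a list of its own where there are three numbers: the shift along the world's x, y, z scaled (see below), then the turn, a rotation vector about the world's x, y, z scaled (see below), then the gripper's target within -1 to 1 (shut at 1, half-way at 0, fully open at -1). In form: [[[x, y, z], [wx, wy, wz], claw], ...]. A call has 1 to 20 rows; each row is the pose to reach, as a shift and turn from the pose commanded when the call began; what a row does not reach only later rows make up. The controller multiplies each number of a shift by 10 cm and each number of a turn by 120 degrees. A row lasts 1/10 s, in which the tool goes at most 50 mm and 8.59 degrees, less where a joint would pass 70% of its speed; a pose out of reach is approached as far as the arm can. A call with a number of a shift or a turn outside -1 to 1 is refused whole. A call with a gripper value outside its range is refused whole. The fingers move at their own pace and stop on an object; the grip force is fixed at half the most. Time passes only in rows, so rows that repeat a pose let the fingers close. It gives the time, the measured TCP pose, the force, the opening and the grip force at its end, in the units of the state.
- read_state(): the state, without advancing time (a new reading comes with each control period).
- get_image(name): name is "scene" or "top"; returns a dict with "frame" (480x640x3 uint8, red, green, blue), "range_z" (480x640 float32, mm along the optical axis (not along the pixel's ray), 0 where there is no reading), "fx", "fy", "cx", "cy" (pixels), "R" (3x3) and "t" (3): a world point X has camera coordinates R X + t. Camera axes: x right, y down, z forward; pixel columns grow to the right and rows downward; lengths in mm; the calibration is good to about 2 mm. A picture is of the moment at which its call begins.
- job_done(): hands the job in; it is judged then, once.
The state is a dict: "clock": time; "joints": joint angles; "joint_vel": joint speeds; "joint_efforts": joint torques, N m; "position": TCP position; "ee_rot": TCP orientation; "contact_force": force on the tool from outside, world axes, zero at the start; "wrist_torque": the same for the moment, N m; "gripper_width": finger opening in mm; "grasp_force": force on a finger pad.
Only numpy, scipy, OpenCV 4.12 (cv2) and the standard library are available. Lean on these libraries where they do the work, as an engineer would, in place of code of your own. Each camera call takes 0.05 s, during which the arm holds its last target. There are 200 camera calls.

## Task

The black cart wheel in the service stand has to have its air valve at twelve o'clock before it can be pumped up. With your fingertips, push its spokes round, one after another, until the valve stem stands at the very top of the wheel, pointing straight up; turn it steadily and gently, without spinning it or gripping the spokes, and keep off the brass valve stem itself. Leave the stand's surroundings (flange, screwdriver, jar) as they are and finish with the hand clear of everything.

Things in the scene. Friction and masses are not known exactly. Their poses are not given: they have to be found in the camera images.
- stand: Fixed stand: steel base plate 260 x 420 x 12 mm, grey frame. Origin: centre of the plate's underside, on the bench; x away from the robot (turned by the stand's yaw), y to the robot's left, z up. The wheel leans back 45 degrees: its face looks up and towards the robot. The axle points out of the face along (-0.707, 0, 0.707) of this frame; up within the wheel's plane is (0.707, 0, 0.707).
- bar (a point): Middle of the fixed flat grey cross bar, 22 mm wide (in the wheel's plane) and 8 mm thick, that runs level along the stand's y across the whole face in front of the hub, 43 mm out of the wheel's mid-plane, to two upright posts at y = +-186 mm. Fingers that reach in between the spokes must stay above it or below it.
- hub (a point): Centre of the wheel, on the axle in the tyre's mid-plane; fixed, 160 mm above the bench, straight above the stand's origin. The tyre's mid-line radius is 138 mm; it is 38 mm thick (outer radius 157 mm). The rim's inner edge is at radius 109 mm.
- wheel (a joint): Wheel angle, rad. 0 (or whole turns): valve at the very top. Positive is anticlockwise seen from the robot's side: from the top towards the stand's +y. Starts 2.4 to 3.9 (valve near the bottom). Turns either way without a stop; the bearing is stiff (0.14 N m, about 2 N at mid-spoke) and the wheel stays where it is left.
- spokes: Black plastic hub (radius 30 mm, front 26 mm out of the mid-plane) and five spokes, turning with the wheel. Origin at the wheel's centre, x towards the valve, z out of the face. Spokes: 14 mm wide, 14 mm thick, 0 to 14 mm in front of the mid-plane, from hub to rim, at 36, 108, 180, 252 and 324 degrees from the valve. The gaps between them are open right through.
- valve: Brass valve stem 9 mm thick with an 11 mm steel cap, on the wheel's face: leaves the rim at radius 113 mm and runs straight outwards across the tyre's side to radius 165 mm, centre line 25 mm in front of the mid-plane. Turns with the wheel; origin at the wheel's centre, x towards the cap, z out of the face. Not to be pressed.
- valve_tip (a point): Outer end of the valve's cap: 165 mm from the axle, 25 mm in front of the mid-plane.
- flange: Loose aluminium pipe flange, 120 mm across, 26 mm high, lying on the bench beside the stand; origin under its centre. Leave alone.
- screwdriver: Loose screwdriver about 200 mm long lying on the bench, handle to its -x; leave alone.
- jar: Loose closed jar, 60 mm across, 75 mm high, upright on the bench; origin under its centre. Leave alone.

How it is judged:
By the outcome, as a careful person would: the job done as asked, in the order asked, and still so for the second after the job is handed in, with the robot touching nothing.
It also fails if it takes over 56 s, if anything falls off the work surface, if the arm or the gripper's body presses on something with over 40 N, if the wrist force passes 120 N, or if a joint passes its speed limit or range.

## Working session

There is one attempt and no reset: what is moved stays moved. The work goes in short steps, Python scripts to look and compute and a shell command to move; the robot and the scene stay as the last step left them, time stands still between calls to the robot, and variables do not carry over. Pictures are saved under pics/ and viewed, at most 10 in all, crops included, and the job is handed in when it is done.

```bash
mkdir -p pics; ls; python3 - <<'E'
from bench import *
import cv2,numpy as np
print(read_state())
for n in("scene","top"):
    d=get_image(n); cv2.imwrite(f"pics/{n}0.png",d["frame"][...,::-1]); np.savez(f"{n}0.npz",**d)
    print(n,d["fx"],d["cx"],d["cy"],d["R"],d["t"], (d["range_z"]>0).mean())
E
```

```text
pics
{'clock': 0.0, 'joints': array([ 1.44961411e+00,  3.85539159e-01,  6.60490575e-03, -5.13291440e-04,
       -1.19399642e+00, -2.58598382e-01]), 'joint_vel': array([-0.00126544, -0.0007706 ,  0.00140814,  0.00021219, -0.00122827,
       -0.00098495]), 'joint_efforts': array([-1.68535394e-04, -3.92291451e+01,  1.88410914e+01,  4.18622777e+00,
       -4.56587411e-03, -3.45821611e-06]), 'position': array([231.45941978, 579.91986156, 230.22178037]), 'ee_rot': array([ 9.82006483e-01, -1.88844040e-01, -1.64711602e-04,  1.08103382e-03]), 'contact_force': array([-0.16176574, -0.61553442, -0.16903306]), 'wrist_torque': array([ 0.02895331,  0.0296804 , -0.02394202]), 'grasp_force': 0.0, 'gripper_width': 85.33311611655974}
scene 541.635472832935 323.168275473281 242.86665542294136 [[ 0.37791786  0.92557842 -0.02197008]
 [ 0.59949388 -0.26272169 -0.75603201]
 [-0.70553893  0.27254707 -0.65416582]] [-203.13889451 -188.95352251 1709.6144057 ] 0.9903255208333334
top 479.05823200162587 318.8853886692774 237.9919618523854 [[-0.02239059 -0.99960742 -0.01684239]
 [-0.98782224  0.0247148  -0.15361121]
 [ 0.15396716  0.01319784 -0.98798782]] [  -4.56829155  600.41541439 1278.69396936] 0.9959342447916667
```

View pics/scene0.png

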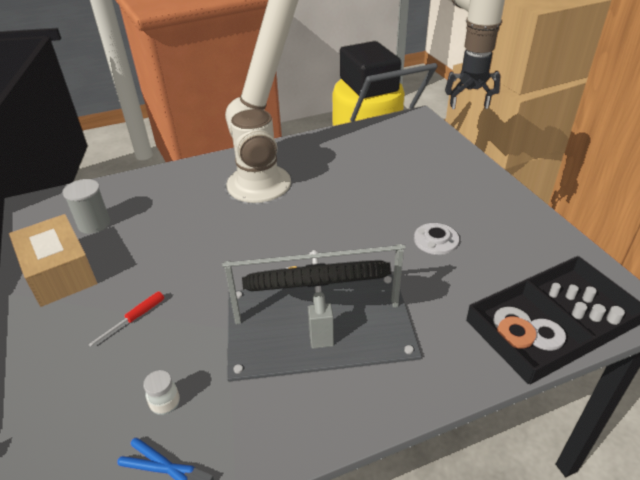

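View pics/top0.png

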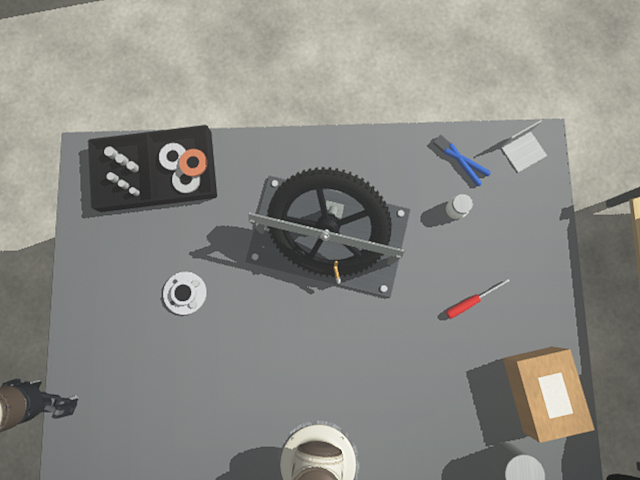

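The top view shows the wheel face. Its hub is near (326,232), the bar runs from (250,217) to (403,254), and the brass valve is near (337,272), close to the bottom. The plate bolts are at about (274,183), (402,212), (384,288) and (255,257). The scene view looks from behind.

```bash
cat > h.py <<'E'
import numpy as np,cv2
from scipy.spatial.transform import Rotation as Ro
from bench import *
def ray(d,u,v):
    c=np.array([(u-d["cx"])/d["fx"],(v-d["cy"])/d["fy"],1.]);R=np.array(d["R"]);return -R.T@d["t"],R.T@c
def onplane(d,u,v,p,n):
    o,r=ray(d,u,v);return o+r*(np.dot(p-o,n)/np.dot(r,n))
def proj(d,X):
    c=np.array(d["R"])@X+d["t"];return d["fx"]*c[0]/c[2]+d["cx"],d["fy"]*c[1]/c[2]+d["cy"]
def blobs(m,amin):
    n,l,s,c=cv2.connectedComponentsWithStats(m.astype(np.uint8));return [(c[i],s[i,4]) for i in range(1,n) if s[i,4]>=amin]
def brass(d):
    h=cv2.cvtColor(d["frame"],cv2.COLOR_RGB2HSV);m=(h[...,0]>12)&(h[...,0]<32)&(h[...,1]>110)&(h[...,2]>90)
    return m
E
python3 - <<'E'
from h import *
for n,roi in(("top",(240,410,160,305)),("scene",(220,425,235,380))):
    d=dict(np.load(n+"0.npz"));f=d["frame"];m=(f.min(2)>165);k=np.zeros_like(m);k[roi[2]:roi[3],roi[0]:roi[1]]=1
    print(n)
    for c,a in blobs(m&k,8):
        u,v=c;z=d["range_z"][int(round(v)),int(round(u))];o,r=ray(d,u,v);print(c.round(1),a,(o+r*z).round(1),"z16:",onplane(d,u,v,np.array([0,0,16]),np.array([0,0,1.])).round(1))
    for c,a in blobs(brass(d)&k,3):
        u,v=c;z=d["range_z"][int(round(v)),int(round(u))];o,r=ray(d,u,v);print("brass",c.round(1),a,(o+r*z).round(1))
E
```

```text
top
[274.5 182.8] 28 [769.6 106.2  14.7] z16: [769.3 106.1  16. ]
[334.9 210.4] 21 [660.8 -63.4 120.9] z16: [683.3 -65.7  16. ]
[400.7 212.7] 26 [ 671.3 -252.1   19.3] z16: [ 672.  -252.6   16. ]
[326.1 232. ] 14 [590.4 -38.7 201. ] z16: [621.5 -39.1  16. ]
[325.1 236.2] 9 [580.1 -36.1 200.4] z16: [609.5 -36.1  16. ]
[338.6 280.2] 10 [480.5 -69.2  74.9] z16: [484.4 -70.7  16. ]
[383.6 288.1] 31 [ 459.6 -194.9   16.8] z16: [ 459.6 -195.    16. ]
brass [336.2 269.4] 54 [507.1 -63.  101.2]
scene
[419.9 241.2] 133 [464.  311.7  15.4] z16: [464.5 311.3  16. ]
[312.4 252.8] 29 [588.7 -40.7 203.1] z16: [392.   29.2  16. ]
[314.  260.4] 23 [594.  -40.  185.4] z16: [421.   22.1  16. ]
[238.3 293.7] 15 [ 461.5 -191.9   19. ] z16: [ 458.5 -191.5   16. ]
[317.1 305. ] 66 [661.8 -61.7 122.5] z16: [569.6 -28.3  16. ]
[408.  349.1] 40 [769.6 106.   16.1] z16: [769.5 106.1  16. ]
[237.1 368.2] 38 [ 673.1 -253.    18.5] z16: [ 671.2 -252.8   16. ]
brass [292.7 267.1] 11 [1396.2 -327.6  971.1]
```

```bash
cat >> h.py <<'E'
B=np.array([[769.4,106.1],[671.7,-252.7],[459.5,-194.5]])
C=np.r_[(B[0]+B[2])/2,0]; e=B[0]-B[1]; yaw=np.arctan2(-e[0],e[1])
S=Ro.from_euler('z',yaw).as_matrix(); s=2**-.5
UP=S@[s,0,s]; YS=S@[0,1,0]; N=S@[-s,0,s]; HUB=C+[0,0,160]
def w2(p): q=np.asarray(p)-HUB; return np.array([q@UP,q@YS,q@N])   # up, y, n
def W(u,y,n): return HUB+u*UP+y*YS+n*N
def valve(d,show=True):
    m=brass(d); k=np.zeros_like(m,np.uint8); cv2.circle(k,tuple(int(round(x)) for x in proj(d,HUB)),75,1,-1)
    P=[]
    for v,u in np.argwhere(m&(k>0)):
        q=w2(onplane(d,u,v,HUB+25*N,N))
        if 105<np.hypot(q[0],q[1])<172: P.append(q)
    P=np.array(P)
    if len(P)==0: return None
    c=P.mean(0); return np.arctan2(c[1],c[0]),len(P),np.hypot(c[0],c[1])
E
python3 - <<'E'
from h import *
d=dict(np.load("top0.npz"))
print(C,yaw,HUB); print("hub px",proj(d,HUB+26*N),"bar",[proj(d,W(0,y,47)) for y in(-186,0,186)])
print(valve(d))
st=read_state(); T=Ro.from_matrix(np.c_[UP,-YS,-N]); 
r=(T*Ro.from_quat([.982,-.1888,0,0]).inv()).as_rotvec(); print("rotvec/120deg",r/np.radians(120))
print("pre",W(60,0,110),"now",st["position"])
# spokes check: dark pixels on circle r=75, n=14
g=d["frame"].max(2)
print([ (a,int(g[tuple(int(round(x)) for x in proj(d,W(75*np.cos(np.radians(a)),75*np.sin(np.radians(a)),10))[::-1])])) for a in range(0,360,6)])
E
```

```text
[614.45 -44.2    0.  ] -0.26585109631974974 [614.45 -44.2  160.  ]
hub px (np.float64(326.27743372771585), np.float64(231.00797661217513)) bar [(np.float64(398.9609365168732), np.float64(253.75488067741065)), (np.float64(324.8245692142844), np.float64(235.77959629481407)), (np.float64(251.92405741913905), np.float64(218.10396045193377))]
(np.float64(-2.7613955178076437), 46, np.float64(127.49312050829704))
rotvec/120deg [-0.11904484 -0.35580809  0.05161841]
pre [580.33672082 -34.91107197 280.2081528 ] now [231.50217353 579.98489309 230.34850636]
[(0, 162), (6, 168), (12, 149), (18, 52), (24, 43), (30, 106), (36, 101), (42, 102), (48, 103), (54, 101), (60, 100), (66, 105), (72, 103), (78, 107), (84, 82), (90, 53), (96, 38), (102, 144), (108, 107), (114, 109), (120, 93), (126, 91), (132, 104), (138, 105), (144, 104), (150, 106), (156, 112), (162, 39), (168, 44), (174, 107), (180, 104), (186, 104), (192, 105), (198, 106), (204, 105), (210, 105), (216, 103), (222, 105), (228, 105), (234, 47), (240, 99), (246, 110), (252, 109), (258, 147), (264, 100), (270, 104), (276, 103), (282, 102), (288, 105), (294, 105), (300, 107), (306, 45), (312, 46), (318, 93), (324, 103), (330, 103), (336, 102), (342, 170), (348, 164), (354, 162)]
```

```bash
python3 -m jog '[[[0.5,-0.88,0.2],[0,0,0],1],[[0.5,-0.88,0.2],[0,0,0],1],[[0.5,-0.88,0.2],[0,0,0],1]]' 
python3 -m jog '[[[0.5,-0.88,0.2],[0,0,0],1],[[0.5,-0.88,0.2],[0,0,0],1],[[0.5,-0.88,0.2],[0,0,0],1]]' 
python3 -m jog '[[[0.5,-0.88,0.2],[0,0,0],1],[[0.5,-0.88,0.2],[0,0,0],1],[[0.5,-0.88,0.2],[0,0,0],1]]' 
python3 -m jog '[[[0.5,-0.88,0],[0,0,0],1],[[0.5,-0.88,0],[0,0,0],1],[[0.5,-0.88,0],[0,0,0],1]]' 
python3 -m jog '[[[0.5,-0.88,0],[0,0,0],1],[[0.5,-0.88,0],[0,0,0],1],[[0.5,-0.88,0],[0,0,0],1]]' 
```

```text
clock: 0.4
position: [283.4, 488.9, 252.7]
ee_rot: [0.982, -0.19, 0.0, -0.0]
contact_force: [-0.4, 0.6, -0.3]
gripper_width: 43.8
grasp_force: 0.0
clock: 0.7
position: [333.2, 401.4, 272.7]
ee_rot: [0.982, -0.191, 0.0, -0.001]
contact_force: [0.7, 0.5, 0.0]
gripper_width: 0.3
grasp_force: 0.0
clock: 1.0
position: [383.2, 313.9, 292.5]
ee_rot: [0.982, -0.191, 0.001, -0.001]
contact_force: [-0.8, 0.3, -0.2]
gripper_width: 0.0
grasp_force: 0.0
clock: 1.3
position: [432.9, 225.6, 290.8]
ee_rot: [0.982, -0.191, -0.0, 0.001]
contact_force: [0.6, 0.5, -0.2]
gripper_width: 0.3
grasp_force: 0.0
clock: 1.6
position: [483.1, 137.9, 290.5]
ee_rot: [0.982, -0.191, -0.0, 0.001]
contact_force: [0.5, 0.5, -0.2]
gripper_width: 0.1
grasp_force: 0.0
```

```bash
python3 -m jog '[[[0.2,-0.4,0],[-0.02,-0.06,0.01],1],[[0.4,-0.8,0],[-0.04,-0.12,0.02],1],[[0.4,-0.88,0],[-0.06,-0.18,0.03],1],[[0.4,-0.88,0],[-0.08,-0.24,0.04],1],[[0.4,-0.88,0],[-0.1,-0.3,0.05],1],[[0.4,-0.88,0],[-0.119,-0.356,0.052],1],[[0.4,-0.88,0],[-0.119,-0.356,0.052],1],[[0.4,-0.88,0],[-0.119,-0.356,0.052],1]]' 
python3 - <<'E'
from h import *
st=read_state();p=st["position"];print(w2(p),st["joints"].round(2),Ro.from_quat(st["ee_rot"]).as_matrix().T@np.c_[UP,-YS,-N])
def q(r,a,n): a=np.radians(a);return W(r*np.cos(a),r*np.sin(a),n)
print("to hover a=-14 n=60",(q(70,-14,60)-p).round(1), "insert",(q(70,-14,-1)-q(70,-14,60)).round(1))
print(valve(get_image("top")))
E
```

```text
clock: 2.4
position: [524.2, 52.6, 294.2]
ee_rot: [0.916, -0.123, 0.378, 0.05]
contact_force: [1.0, -0.6, 1.5]
gripper_width: -0.2
grasp_force: 0.0
[ 15.31723323  69.68233914 174.45663604] [ 0.35 -0.1  -0.96  1.52 -0.42 -0.41] [[ 9.99997405e-01  1.01712094e-03  2.03848539e-03]
 [-1.01701142e-03  9.99999481e-01 -5.47616232e-05]
 [-2.03854003e-03  5.26883182e-05  9.99997921e-01]]
to hover a=-14 n=60 [  91.2 -114.6  -43.7] insert [ 41.6 -11.3 -43.1]
(np.float64(-2.764230474747457), 50, np.float64(127.1327984447379))
```

```bash
python3 -m jog '[[[0.2,-0.4,0],[0,0,0],1],[[0.4,-0.8,0],[0,0,0],1],[[0.5,-1,-0.03],[0,0,0],1],[[0.55,-1,-0.07],[0,0,0],1],[[0.6,-1,-0.12],[0,0,0],1],[[0.6,-1,-0.12],[0,0,0],1]]' 
python3 - <<'E'
from h import *
st=read_state();p=st["position"];print(w2(p),st["joints"].round(2))
def q(r,a,n): a=np.radians(a);return W(r*np.cos(a),r*np.sin(a),n)
print("to hover a=-14 n=60",(q(70,-14,60)-p).round(1), "to insert",(q(70,-14,-1)-p).round(1))
E
```

```text
clock: 3.05
position: [586.3, -33.9, 282.6]
ee_rot: [0.915, -0.128, 0.376, 0.066]
contact_force: [-0.6, -0.3, -0.1]
gripper_width: -0.1
grasp_force: 0.0
[ 65.55211043   2.52548665 107.81692935] [-0.11  0.   -0.87  2.05 -0.16 -0.59]
to hover a=-14 n=60 [ 29.1 -28.1 -32.1] to insert [ 70.7 -39.4 -75.3]
```

```bash
python3 -m jog '[[[0,0,0.1],[0.011,0.04,0],1],[[0,0,0.2],[0.022,0.08,0],1],[[0,0,0.2],[0.033,0.12,0],1],[[0,0,0.2],[0.044,0.161,0],1],[[0,0,0.2],[0.044,0.161,0],1],[[0,0,0.2],[0.044,0.161,0],1]]' 
python3 - <<'E'
from h import *
st=read_state();p=st["position"];print(w2(p),st["joints"].round(2))
M=Ro.from_quat(st["ee_rot"]).as_matrix();print(np.c_[UP,YS,N].T@M)
def q(r,a,n): a=np.radians(a);return W(r*np.cos(a),r*np.sin(a),n)
ins=q(70,-14,-3); print("to hover",(ins-70*M[:,2]-p).round(1),"plunge",(70*M[:,2]).round(1))
E
```

```text
clock: 3.65
position: [592.2, -44.8, 311.4]
ee_rot: [0.946, -0.143, 0.285, 0.068]
contact_force: [1.3, -1.0, 2.4]
gripper_width: -0.3
grasp_force: 0.0
[ 92.04163467  -6.44396833 122.10949513] [ 0.32  0.04 -0.6   0.72 -0.58  0.41]
[[ 9.81164748e-01 -2.85436691e-04 -1.93172607e-01]
 [-1.34352424e-02 -9.97678185e-01 -6.67662584e-02]
 [-1.92705039e-01  6.81040199e-02 -9.78890500e-01]]
to hover [ 29.8 -14.2 -47.5] plunge [ 36.3 -14.7 -58. ]
```

```bash
python3 -m jog '[[[0,0,0],[0,0,0],1],[[0,0,0],[0,0,0],1],[[0,0,0],[0,0,0],1]]' 
cat > p.py <<'E'
from h import *
st=read_state();p=st["position"];print(w2(p).round(1),st["joints"].round(2))
M=Ro.from_quat(st["ee_rot"]).as_matrix();print((np.c_[UP,YS,N].T@M).round(3))
def q(r,a,n): a=np.radians(a);return W(r*np.cos(a),r*np.sin(a),n)
E
python3 - <<'E'
from p import *
ins=q(70,-14,-3); print("to hover",(ins-70*M[:,2]-p).round(1),"plunge",(70*M[:,2]).round(1))
E
```

```text
clock: 3.95
position: [593.5, -47.7, 312.1]
ee_rot: [0.944, -0.144, 0.287, 0.07]
contact_force: [-0.5, -0.2, -0.8]
gripper_width: 0.0
grasp_force: 0.0
[ 93.9  -8.9 121.2] [ 0.31  0.04 -0.61  0.74 -0.57  0.4 ]
[[ 0.982 -0.002 -0.188]
 [-0.016 -0.997 -0.071]
 [-0.187  0.073 -0.98 ]]
to hover [ 28.4 -10.9 -48.4] plunge [ 36.5 -15.1 -57.8]
```

```bash
python3 -m jog '[[[0.14,-0.05,-0.24],[0,0,0],1],[[0.28,-0.11,-0.48],[0,0,0],1],[[0.28,-0.11,-0.48],[0,0,0],1],[[0.28,-0.11,-0.48],[0,0,0],1]]' 
python3 - <<'E'
from p import *
print("to ins",(q(70,-14,-3)-p).round(1))
d=get_image("top");cv2.imwrite("pics/t1.png",cv2.resize(d["frame"][150:310,230:430,::-1],None,fx=4,fy=4)[:600])
E
```

```text
clock: 4.35
position: [621.2, -60.1, 263.6]
ee_rot: [0.944, -0.146, 0.286, 0.07]
contact_force: [0.8, 0.5, 0.7]
gripper_width: -0.0
grasp_force: 0.0
[ 80.8 -13.6  65.7] [ 0.22  0.12 -0.67  0.91 -0.43  0.27]
[[ 0.982 -0.005 -0.19 ]
 [-0.019 -0.997 -0.072]
 [-0.189  0.074 -0.979]]
to ins [ 37.2 -13.6 -57.7]
```

View pics/t1.png

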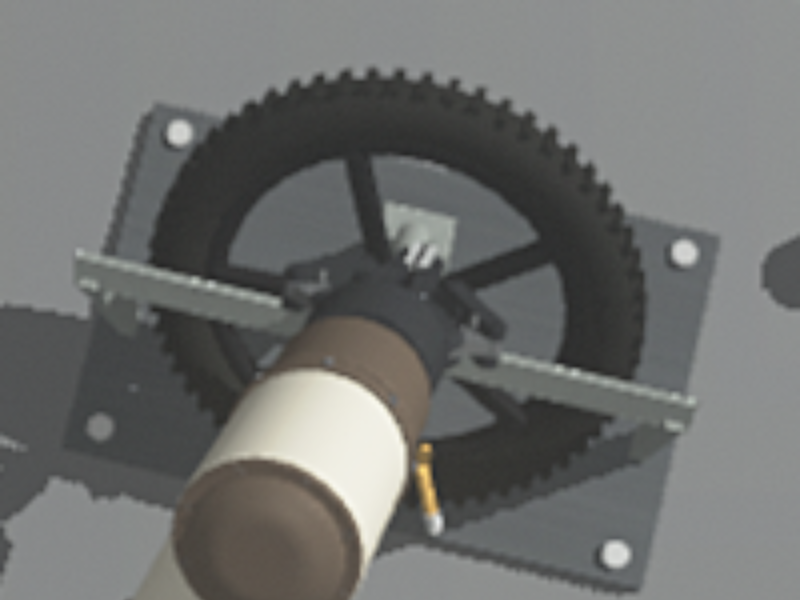

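```bash
python3 -m jog '[[[0,0,0],[0.027,0.036,0.016],1],[[0,0,0],[0.054,0.072,0.032],1],[[0,0,0],[0.08,0.11,0.047],1],[[0,0,0],[0.08,0.11,0.047],1],[[0,0,0],[0.08,0.11,0.047],1]]' 
python3 - <<'E'
from p import *
print("to ins",(q(70,-14,-3)-p).round(1))
E
```

```text
clock: 4.9
position: [624.5, -58.4, 267.8]
ee_rot: [0.979, -0.114, 0.169, -0.009]
contact_force: [0.0, 0.1, 0.5]
gripper_width: -0.0
grasp_force: 0.0
[ 85.7 -11.   66.7] [ 0.21  0.2  -0.24  0.12 -0.8   1.06]
[[ 0.9   -0.009 -0.435]
 [ 0.022 -0.997  0.067]
 [-0.434 -0.07  -0.898]]
to ins [ 33.9 -15.3 -61.8]
```

```bash
python3 -m jog '[[[0.11,-0.05,-0.21],[0,0,0],1],[[0.23,-0.1,-0.41],[0,0,0],1],[[0.34,-0.15,-0.62],[0,0,0],1],[[0.34,-0.15,-0.62],[0,0,0],1]]' 
python3 - <<'E'
from p import *
print(st["contact_force"])
for a in range(-14,63,4): print(a,((q(70,a,-3)-p)/100).round(2).tolist())
print(valve(get_image("top")))
E
```

```text
clock: 5.3
position: [654.0, -74.5, 198.9]
ee_rot: [0.98, -0.114, 0.163, -0.006]
contact_force: [0.9, -0.0, -0.8]
gripper_width: -0.0
grasp_force: 0.0
[ 60.1 -18.9  -5.2] [ 0.17  0.32 -0.27  0.13 -0.67  1.09]
[[ 0.895 -0.005 -0.445]
 [ 0.024 -0.998  0.06 ]
 [-0.444 -0.065 -0.893]]
[ 0.89321959 -0.02250113 -0.8219274 ]
-14 [0.04, 0.01, 0.07]
-10 [0.06, 0.05, 0.08]
-6 [0.08, 0.1, 0.08]
-2 [0.1, 0.14, 0.08]
2 [0.11, 0.19, 0.08]
6 [0.12, 0.24, 0.08]
10 [0.13, 0.29, 0.08]
14 [0.13, 0.34, 0.07]
18 [0.14, 0.38, 0.06]
22 [0.14, 0.43, 0.05]
26 [0.13, 0.48, 0.03]
30 [0.13, 0.52, 0.02]
34 [0.12, 0.57, 0.0]
38 [0.11, 0.61, -0.02]
42 [0.1, 0.65, -0.04]
46 [0.09, 0.69, -0.07]
50 [0.07, 0.73, -0.09]
54 [0.05, 0.77, -0.12]
58 [0.03, 0.8, -0.15]
62 [0.01, 0.83, -0.18]
(np.float64(-2.7605515949390464), 45, np.float64(127.33228129086176))
```

```bash
python3 -m jog '[[[0.04,0.01,0.07],[0,0,0],1],[[0.06,0.05,0.08],[0,0,0],1],[[0.08,0.1,0.08],[0,0,0],1],[[0.1,0.14,0.08],[0,0,0],1],[[0.11,0.19,0.08],[0,0,0],1],[[0.12,0.24,0.08],[0,0,0],1],[[0.13,0.29,0.08],[0,0,0],1],[[0.13,0.34,0.07],[0,0,0],1],[[0.14,0.38,0.06],[0,0,0],1],[[0.14,0.43,0.05],[0,0,0],1]]' 
python3 - <<'E'
from p import *
print(st["contact_force"])
for a in range(22,63,4): print(a,((q(70,a,-3)-p)/100).round(2).tolist())
print(valve(get_image("top")))
E
```

```text
clock: 6.35
position: [669.6, -31.1, 206.9]
ee_rot: [0.98, -0.114, 0.166, -0.007]
contact_force: [-1.1, -2.6, -0.1]
gripper_width: 0.1
grasp_force: 1.4
[68.3 27.1 -2.1] [ 0.24  0.33 -0.24  0.16 -0.69  1.  ]
[[ 0.897 -0.007 -0.441]
 [ 0.024 -0.998  0.063]
 [-0.441 -0.067 -0.895]]
[-1.07466196 -2.55236709 -0.0738193 ]
22 [-0.02, -0.0, -0.03]
26 [-0.02, 0.04, -0.04]
30 [-0.03, 0.09, -0.06]
34 [-0.03, 0.13, -0.08]
38 [-0.04, 0.18, -0.1]
42 [-0.05, 0.22, -0.12]
46 [-0.07, 0.26, -0.15]
50 [-0.08, 0.3, -0.17]
54 [-0.1, 0.33, -0.2]
58 [-0.12, 0.37, -0.23]
62 [-0.14, 0.4, -0.26]
(np.float64(-2.5285031203734136), 49, np.float64(128.86763272769596))
```

```bash
python3 -m jog '[[[-0.02,0.04,-0.04],[0,0,0],1],[[-0.03,0.09,-0.06],[0,0,0],1],[[-0.03,0.13,-0.08],[0,0,0],1],[[-0.04,0.18,-0.1],[0,0,0],1],[[-0.05,0.22,-0.12],[0,0,0],1],[[-0.07,0.26,-0.15],[0,0,0],1],[[-0.08,0.3,-0.17],[0,0,0],1],[[-0.1,0.33,-0.2],[0,0,0],1],[[-0.12,0.37,-0.23],[0,0,0],1],[[-0.13,0.39,-0.25],[0,0,0],1]]' 
python3 - <<'E'
from p import *
print(st["contact_force"])
v=valve(get_image("top")); print(v, v and np.degrees(v[0]), [round((np.degrees(v[0])+k)%360) for k in(36,108,180,252,324)])
print("back",((q(68,56,-3)-p)/100).round(2),"lift",((q(68,56,-3)+35*N-p)/100).round(2))
for a in(40,20,0,-20,-28): print(a,((q(70,a,32)-p)/100).round(2).tolist())
print("in",((q(70,-28,-3)-p)/100).round(2).tolist())
E
```

```text
clock: 7.4
position: [656.5, 8.4, 181.6]
ee_rot: [0.98, -0.114, 0.166, -0.008]
contact_force: [0.1, -2.6, 2.2]
gripper_width: 0.2
grasp_force: 1.2
[34.2 61.8 -3.6] [ 0.31  0.33 -0.33  0.21 -0.61  0.87]
[[ 0.897 -0.006 -0.441]
 [ 0.024 -0.998  0.064]
 [-0.44  -0.068 -0.895]]
[ 0.05071711 -2.57749656  2.1922497 ]
(np.float64(-1.8455501082387726), 46, np.float64(130.4432918202632)) -105.74223208199393 [290, 2, 74, 146, 218]
back [ 0.01 -0.06  0.03] lift [-0.23  0.01  0.28]
40 [-0.15, -0.13, 0.39]
20 [-0.13, -0.36, 0.48]
0 [-0.16, -0.6, 0.5]
-20 [-0.25, -0.82, 0.48]
-28 [-0.3, -0.9, 0.45]
in [-0.06, -0.96, 0.2]
```

```bash
python3 -m jog '[[[0.01,-0.06,0.03],[0,0,0],1],[[-0.11,-0.03,0.15],[0,0,0],1],[[-0.23,0.01,0.3],[0,0,0],1],[[-0.15,-0.13,0.39],[0,0,0],1],[[-0.13,-0.36,0.48],[0,0,0],1],[[-0.16,-0.6,0.5],[0,0,0],1],[[-0.25,-0.82,0.48],[0,0,0],1],[[-0.3,-0.9,0.45],[0,0,0],1],[[-0.3,-0.9,0.45],[0,0,0],1],[[-0.18,-0.93,0.33],[0,0,0],1],[[-0.06,-0.96,0.22],[0,0,0],1],[[-0.06,-0.96,0.22],[0,0,0],1]]' 
python3 - <<'E'
from p import *
print(st["contact_force"])
v=valve(get_image("top")); print(v)
for a in range(-26,24,4): print(a,((q(70,a,-3)-p)/100).round(2).tolist())
E
```

```text
clock: 8.65
position: [651.3, -87.3, 202.1]
ee_rot: [0.98, -0.114, 0.165, -0.007]
contact_force: [-0.5, -0.0, -0.4]
gripper_width: -0.0
grasp_force: 0.0
[ 62.9 -31.9  -3.3] [ 0.14  0.31 -0.26  0.11 -0.67  1.12]
[[ 0.896 -0.006 -0.443]
 [ 0.025 -0.998  0.063]
 [-0.442 -0.067 -0.894]]
[-0.53204997 -0.00269736 -0.40379356]
(np.float64(-1.8375507958238535), 46, np.float64(130.93339190387346))
-26 [0.0, 0.01, 0.0]
-22 [0.03, 0.05, 0.02]
-18 [0.05, 0.09, 0.03]
-14 [0.07, 0.14, 0.04]
-10 [0.09, 0.18, 0.04]
-6 [0.11, 0.23, 0.05]
-2 [0.12, 0.27, 0.05]
2 [0.14, 0.32, 0.05]
6 [0.15, 0.37, 0.05]
10 [0.15, 0.41, 0.04]
14 [0.16, 0.46, 0.04]
18 [0.16, 0.51, 0.03]
22 [0.16, 0.56, 0.02]
```

```bash
python3 -m jog '[[[0.03,0.05,0.02],[0,0,0],1],[[0.05,0.09,0.03],[0,0,0],1],[[0.07,0.14,0.04],[0,0,0],1],[[0.09,0.18,0.04],[0,0,0],1],[[0.11,0.23,0.05],[0,0,0],1],[[0.12,0.27,0.05],[0,0,0],1],[[0.14,0.32,0.05],[0,0,0],1],[[0.15,0.37,0.05],[0,0,0],1],[[0.15,0.41,0.04],[0,0,0],1],[[0.16,0.46,0.04],[0,0,0],1],[[0.16,0.51,0.03],[0,0,0],1],[[0.16,0.56,0.02],[0,0,0],1]]' 
python3 -m jog '[[[0,0.04,-0.01],[0,0,0],1],[[-0.01,0.09,-0.03],[0,0,0],1],[[-0.01,0.13,-0.05],[0,0,0],1],[[-0.02,0.18,-0.07],[0,0,0],1],[[-0.03,0.22,-0.09],[0,0,0],1],[[-0.05,0.26,-0.12],[0,0,0],1],[[-0.06,0.3,-0.14],[0,0,0],1],[[-0.08,0.33,-0.17],[0,0,0],1],[[-0.1,0.37,-0.2],[0,0,0],1],[[-0.11,0.39,-0.22],[0,0,0],1]]' 
python3 - <<'E'
from p import *
print(st["contact_force"])
v=valve(get_image("top")); print(v, v and np.degrees(v[0]))
print("back",((q(68,56,-3)-p)/100).round(2),"lift",((q(68,56,-3)+35*N-p)/100).round(2))
for a in(40,20,0,-20,-28): print(a,((q(70,a,32)-p)/100).round(2).tolist())
print("in",((q(70,-28,-3)-p)/100).round(2).tolist())
E
```

```text
clock: 9.9
position: [667.3, -31.6, 206.3]
ee_rot: [0.979, -0.114, 0.167, -0.008]
contact_force: [-0.4, -3.1, -1.0]
gripper_width: -0.2
grasp_force: 1.5
clock: 10.9
position: [655.8, 7.6, 184.2]
ee_rot: [0.979, -0.114, 0.166, -0.008]
contact_force: [-0.9, -1.8, 2.3]
gripper_width: 0.4
grasp_force: 1.3
[35.7 60.9 -1.5] [ 0.31  0.33 -0.33  0.21 -0.61  0.88]
[[ 0.898 -0.007 -0.44 ]
 [ 0.024 -0.998  0.064]
 [-0.439 -0.068 -0.896]]
[-0.85336602 -1.81240177  2.25472872]
(np.float64(-0.617825563105128), 47, np.float64(129.15210343525695)) -35.398797241217345
back [ 0.01 -0.05  0.01] lift [-0.22  0.01  0.25]
40 [-0.15, -0.12, 0.36]
20 [-0.12, -0.35, 0.45]
0 [-0.15, -0.59, 0.48]
-20 [-0.25, -0.81, 0.45]
-28 [-0.3, -0.89, 0.42]
in [-0.06, -0.96, 0.17]
```

```bash
python3 -m jog '[[[0.01,-0.06,0.02],[0,0,0],1],[[-0.11,-0.03,0.13],[0,0,0],1],[[-0.22,0.01,0.27],[0,0,0],1],[[-0.15,-0.12,0.36],[0,0,0],1],[[-0.12,-0.35,0.45],[0,0,0],1],[[-0.15,-0.59,0.46],[0,0,0],1],[[-0.26,-0.81,0.4],[0,0,0],1],[[-0.32,-0.86,0.37],[0,0,0],1],[[-0.32,-0.86,0.37],[0,0,0],1]]' 
python3 - <<'E'
from p import *
print(st["contact_force"])
v=valve(get_image("top")); print(v)
for n in(32,15,-3): print(n,((q(60,-25,n)-p)/100).round(2).tolist())
for a in range(-25,24,4): print(a,((q(64,a,-3)-p)/100).round(2).tolist())
E
```

```text
clock: 11.85
position: [622.7, -79.5, 221.4]
ee_rot: [0.979, -0.114, 0.166, -0.008]
contact_force: [0.8, -0.2, 1.2]
gripper_width: -0.2
grasp_force: 0.0
[ 55.6 -31.9  31.2] [ 0.17  0.25 -0.31  0.12 -0.69  1.09]
[[ 0.898 -0.008 -0.441]
 [ 0.023 -0.998  0.064]
 [-0.44  -0.067 -0.895]]
[ 0.81398455 -0.21620909  1.17086557]
(np.float64(-0.6088376123503397), 44, np.float64(129.50079786035198))
32 [0.0, 0.07, -0.0]
15 [0.12, 0.04, -0.12]
-3 [0.24, 0.0, -0.25]
-25 [0.26, -0.02, -0.22]
-21 [0.28, 0.02, -0.21]
-17 [0.31, 0.05, -0.2]
-13 [0.33, 0.09, -0.19]
-9 [0.34, 0.13, -0.19]
-5 [0.36, 0.18, -0.18]
-1 [0.37, 0.22, -0.18]
3 [0.38, 0.26, -0.18]
7 [0.39, 0.3, -0.19]
11 [0.4, 0.35, -0.19]
15 [0.4, 0.39, -0.2]
19 [0.41, 0.44, -0.21]
23 [0.41, 0.48, -0.22]
```

```bash
python3 -m jog '[[[0,0.06,0],[0,0,0],1],[[0,0.06,0],[0,0,0],1],[[0.12,0.03,-0.12],[0,0,0],1],[[0.24,0,-0.24],[0,0,0],1],[[0.28,0.02,-0.21],[0,0,0],1],[[0.31,0.05,-0.2],[0,0,0],1],[[0.33,0.09,-0.19],[0,0,0],1],[[0.34,0.13,-0.19],[0,0,0],1],[[0.36,0.18,-0.18],[0,0,0],1],[[0.37,0.22,-0.18],[0,0,0],1],[[0.38,0.26,-0.18],[0,0,0],1],[[0.39,0.3,-0.19],[0,0,0],1],[[0.4,0.35,-0.19],[0,0,0],1],[[0.4,0.39,-0.2],[0,0,0],1],[[0.4,0.39,-0.2],[0,0,0],1]]' 
python3 - <<'E'
from p import *
for k in("top","scene"):
    d=get_image(k); v=valve(d); print(k,v, v and np.degrees(v[0]),proj(d,W(140,-20,25)))
for a in range(15,29,1): print(a,((q(64,a,-3)-p)/100).round(2).tolist())
d=get_image("top");cv2.imwrite("pics/t2.png",cv2.resize(d["frame"][150:310,230:430,::-1],None,fx=3,fy=3))
E
```

```text
clock: 13.4
position: [664.9, -38.7, 201.8]
ee_rot: [0.979, -0.113, 0.167, -0.008]
contact_force: [-0.1, 0.5, -0.9]
gripper_width: -0.0
grasp_force: 0.0
[62.9 18.5 -3.8] [ 0.22  0.33 -0.26  0.15 -0.67  1.01]
[[ 0.899 -0.007 -0.438]
 [ 0.024 -0.998  0.066]
 [-0.438 -0.07  -0.896]]
top (np.float64(-0.08541618303483921), 40, np.float64(130.9197407735643)) -4.89398679001323 (np.float64(344.86587028325266), np.float64(184.71183506416935))
scene None None (np.float64(308.36497432144955), np.float64(262.1966779737568))
15 [-0.02, -0.02, -0.0]
16 [-0.02, -0.0, -0.0]
17 [-0.02, 0.01, -0.01]
18 [-0.02, 0.02, -0.01]
19 [-0.02, 0.03, -0.01]
20 [-0.02, 0.04, -0.01]
21 [-0.02, 0.05, -0.02]
22 [-0.02, 0.06, -0.02]
23 [-0.02, 0.07, -0.02]
24 [-0.02, 0.08, -0.03]
25 [-0.02, 0.09, -0.03]
26 [-0.02, 0.1, -0.03]
27 [-0.02, 0.11, -0.04]
28 [-0.02, 0.12, -0.04]
```

View pics/t2.png

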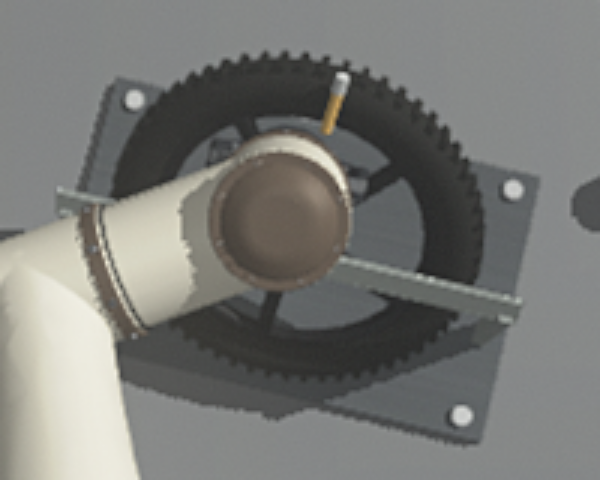

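```bash
python3 -m jog '[[[0,0.02,0],[0,0,0],1],[[0,0.04,-0.01],[0,0,0],1],[[0,0.04,-0.01],[0,0,0],1],[[0,0.04,-0.01],[0,0,0],1]]' 
python3 - <<'E'
from p import *
v=valve(get_image("top")); print(v, v and np.degrees(v[0]))
E
```

```text
clock: 13.95
position: [664.4, -35.8, 200.8]
ee_rot: [0.979, -0.114, 0.167, -0.008]
contact_force: [1.3, -1.2, 1.1]
gripper_width: 0.0
grasp_force: 0.6
[61.3 21.2 -3.7] [ 0.23  0.33 -0.27  0.16 -0.66  1.  ]
[[ 0.898 -0.007 -0.439]
 [ 0.024 -0.998  0.064]
 [-0.439 -0.068 -0.896]]
(np.float64(-0.044258940543971455), 41, np.float64(129.7902006994068)) -2.5358504988900084
```

```bash
python3 -m jog '[[[0,0.015,0],[0,0,0],1],[[0,0.03,-0.01],[0,0,0],1],[[0,0.03,-0.01],[0,0,0],1],[[0,0.03,-0.01],[0,0,0],1]]' 
python3 - <<'E'
from p import *
d=get_image("top")
v=valve(d); print(v, v and np.degrees(v[0]))
print("back",((q(65,8,-3)-p)/100).round(2),"lift",((q(65,8,-3)-40*M[:,2]-p)/100).round(2),((q(65,8,-3)-110*M[:,2]-p)/100).round(2))
E
```

```text
clock: 14.4
position: [664.1, -32.8, 199.4]
ee_rot: [0.979, -0.114, 0.166, -0.008]
contact_force: [1.1, -1.3, 1.0]
gripper_width: -0.1
grasp_force: 0.8
[59.6 24.  -3.8] [ 0.24  0.33 -0.27  0.16 -0.66  0.99]
[[ 0.898 -0.007 -0.44 ]
 [ 0.024 -0.998  0.064]
 [-0.439 -0.068 -0.896]]
(np.float64(0.005435197250049661), 41, np.float64(130.393290936629)) 0.31141386324895676
back [-0.01 -0.15  0.04] lift [-0.14 -0.14  0.42] [-0.37 -0.13  1.08]
```

```bash
python3 -m jog '[[[-0.01,-0.07,0.03],[0,0,0],1],[[-0.01,-0.12,0.04],[0,0,0],1],[[-0.08,-0.12,0.23],[0,0,0],1],[[-0.14,-0.12,0.42],[0,0,0],1],[[-0.25,-0.12,0.75],[0,0,0],1],[[-0.36,-0.12,1],[0,0,0],1],[[-0.36,-0.12,1],[0,0,0],1]]' 
python3 -m jog '[[[-0.4,0.3,0.1],[0,0,0],1],[[-0.8,0.6,0.1],[0,0,0],1],[[-1,1,0.1],[0,0,0],1],[[-1,1,0.1],[0,0,0],1],[[-1,1,0.1],[0,0,0],1]]'
python3 -m jog '[[[-0.4,0.4,0],[0,0,0],1],[[-0.8,0.8,0],[0,0,0],1],[[-0.9,1,0],[0,0,0],1],[[-0.9,1,0],[0,0,0],1],[[-0.9,1,0],[0,0,0],1]]'
python3 - <<'E'
from p import *
for k in("top","scene"):
    d=get_image(k); np.savez(k+"1.npz",**d); v=valve(d); print(k,v, v and np.degrees(v[0]))
    h=proj(d,W(142,0,25)); print(h)
    x,y=map(int,h); c=d["frame"]
    cv2.imwrite(f"pics/{k}f.png",cv2.resize(c[max(0,y-60):y+110,x-100:x+100,::-1],None,fx=3.5,fy=3.5))
d=dict(np.load("top1.npz"));g=d["frame"].max(2).astype(np.float32)
# spokes: darkness-weighted centroid of angle at several radii around k*72+36 expected
for k in range(5):
    o=[]
    for r in(60,70,80,90,98):
        aa=np.arange(k*72+36-14,k*72+36+14.1,.5);P=np.array([proj(d,W(r*np.cos(np.radians(a)),r*np.sin(np.radians(a)),14)) for a in aa],np.float32)
        s=cv2.remap(g,P[:,0].reshape(1,-1),P[:,1].reshape(1,-1),cv2.INTER_LINEAR)[0];w=(s<75)
        o.append((round(float(aa[w].mean()-(k*72+36)),1),int(w.sum())) if w.any() else None)
    print(k,o)
E
```

```text
clock: 15.15
position: [628.7, -45.2, 304.6]
ee_rot: [0.979, -0.114, 0.17, -0.009]
contact_force: [1.0, -0.9, -0.0]
gripper_width: 0.5
grasp_force: 0.0
clock: 15.65
position: [527.3, 55.7, 309.0]
ee_rot: [0.98, -0.113, 0.166, -0.008]
contact_force: [0.4, 0.5, -0.1]
gripper_width: 0.1
grasp_force: 0.0
clock: 16.15
position: [438.2, 154.9, 308.9]
ee_rot: [0.98, -0.114, 0.166, -0.007]
contact_force: [-1.1, -1.1, 0.3]
gripper_width: 0.1
grasp_force: 0.0
[-52.  145.8 262.6] [ 0.86 -0.1  -0.54  0.33 -0.95  0.32]
[[ 0.897 -0.006 -0.441]
 [ 0.024 -0.998  0.063]
 [-0.44  -0.067 -0.895]]
top (np.float64(0.0050908541094973085), 41, np.float64(130.13985093519503)) 0.2916844545910268
(np.float64(336.62955160852897), np.float64(181.99179776514387))
scene (np.float64(2.9779427918772705), 1, np.float64(113.14410040516937)) 170.6235536059729
(np.float64(318.97357186227003), np.float64(261.1038991516964))
0 [(-2.0, 33), (-1.8, 26), (-1.5, 25), (-1.5, 21), (-1.0, 21)]
1 [(-13.8, 2), (14.0, 1), (12.2, 8), (10.5, 15), (9.2, 20)]
2 [(0.5, 27), (0.5, 23), (0.8, 20), (-4.2, 40), (0.0, 57)]
3 [None, None, None, None, None]
4 [(2.8, 28), (2.8, 26), (2.8, 24), (2.5, 21), (2.2, 18)]
```

View pics/topf.png

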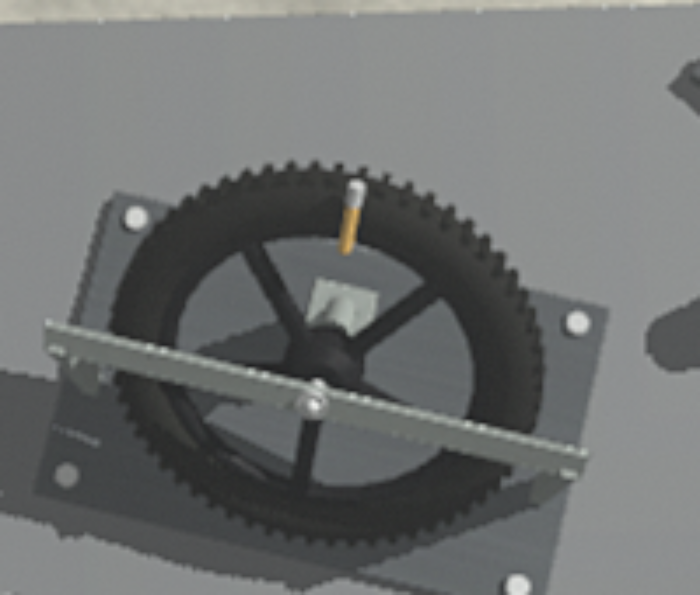

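View pics/scenef.png

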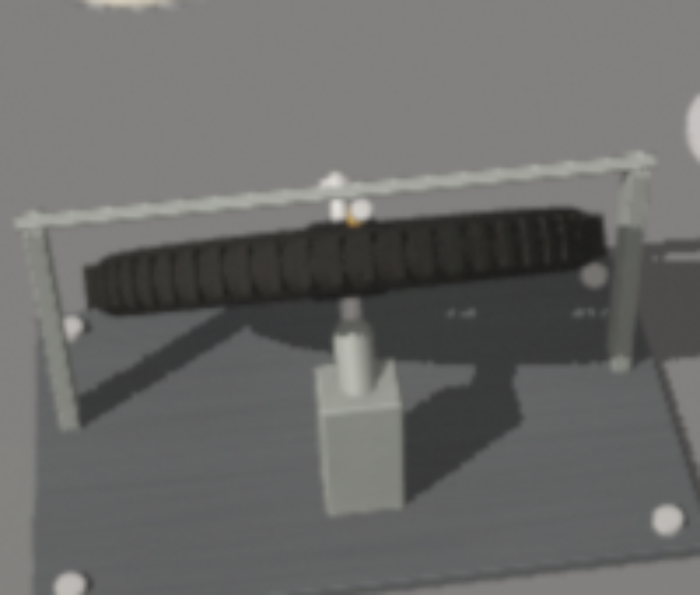

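The top view shows the valve at (350,215) in the crop, in line with the axle. The valve reads +0.3° and the spokes average about 0.5°. The scene view shows the cap just beside the bar's middle, and the hand is well clear of the stand.

```bash
python3 -c "
from bench import *
print(job_done())"
```

```text
the job is handed in; nothing more can be done
None
```

The valve stem stands at the top of the wheel, within about 0.5° of twelve o'clock by the cameras. The wheel was turned by three gentle spoke pushes with shut fingers, the hand finished clear of everything, and the job was handed in at about 16 s.

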